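# Unstack the culture dishes onto their warming plates

## Task

Get the bench ready for an injection session: take the stack of closed culture dishes apart from the top down, one dish at a time, and set each dish on the warming plate marked for it (same colour, size and shape), flat and centred in its outline, the square one lined up with its square. Keep the dishes level all the time, as they are filled, and leave the pipette box where it stands.

Things in the scene. Friction and masses are not known exactly. Their poses are not given: they have to be found in the camera images.
- d35_c (a point): Closed rigid small yellow-rimmed 35 mm culture dish: round, 38 mm in diameter, 12 mm tall, flat top, 10 to 60 g. Its lid reaches down to 3 mm above the underside; the clear foot below is 1.5 mm smaller all round. At the start on top of the stack, on the blue dish; the stack is centred to 5 mm. The point is its centre, 6 mm above its underside. z is up; its yaw has no meaning.
- d50_c (a point): Closed rigid blue-rimmed 50 mm dish: round, 50 mm in diameter, 12 mm tall, flat top, 10 to 60 g. Its lid reaches down to 3 mm above the underside; the clear foot below is 1.5 mm smaller all round. At the start second from the top, on the green dish; the stack is centred to 5 mm. The point is its centre, 6 mm above its underside. z is up; its yaw has no meaning.
- d60_c (a point): Closed rigid green-rimmed 60 mm dish: round, 60 mm in diameter, 15 mm tall, flat top, 10 to 60 g. Its lid reaches down to 3 mm above the underside; the clear foot below is 1.5 mm smaller all round. At the start third from the top, on the red square dish; the stack is centred to 5 mm. The point is its centre, 7.5 mm above its underside. z is up; its yaw has no meaning.
- d4w_c (a point): Closed rigid red-rimmed square four-well dish: 65 mm square, 15 mm tall, flat top, 10 to 60 g. Its lid reaches down to 3 mm above the underside; the clear foot below is 1.5 mm smaller all round. At the start under the stack, on a fixed steel carrier plate, 100 x 90 mm and 8 mm thick; the stack is centred to 5 mm. The point is its centre, 7.5 mm above its underside. Its x and y axes are parallel to its sides, z is up.
- p35: Warming plate for the small yellow-rimmed 35 mm culture dish: fixed, white, with a flat black glass top, 90 x 90 mm, 24 mm above the worktop, and on it a yellow round outline just outside the dish's edge (41 mm inside). Origin: on the worktop, straight below the outline's centre; z is up. A 19 mm high control front stands out 12 mm on its -x side.
- p50: Warming plate for the blue-rimmed 50 mm dish: fixed, white, with a flat black glass top, 90 x 90 mm, 24 mm above the worktop, and on it a blue round outline just outside the dish's edge (53 mm inside). Origin: on the worktop, straight below the outline's centre; z is up. A 19 mm high control front stands out 12 mm on its -x side.
- p60: Warming plate for the green-rimmed 60 mm dish: fixed, white, with a flat black glass top, 90 x 90 mm, 24 mm above the worktop, and on it a green round outline just outside the dish's edge (63 mm inside). Origin: on the worktop, straight below the outline's centre; z is up. A 19 mm high control front stands out 12 mm on its -x side.
- p4w: Warming plate for the red-rimmed square four-well dish: fixed, white, with a flat black glass top, 90 x 90 mm, 24 mm above the worktop, and on it a red square outline just outside the dish's edge (68 mm inside). Origin: on the worktop, straight below the outline's centre; z is up, x and y along the outline's sides. A 19 mm high control front stands out 12 mm on its -x side.
- pipettebox_c (a point): Bystander: flat grey box with a clear lid holding glass injection pipettes, 56 x 84 mm (x, y), 22 mm tall, loose, standing among the plates. The point is its centre, 11 mm above the worktop.
There are look-alikes about, which are no part of the job. There is more than one size of the part that bears d35_c; the job needs the larger.

How it is judged:
By the outcome, as a careful person would: the job done as asked, in the order asked, and still so for the second after the job is handed in, with the robot touching nothing.
It also fails if it takes over 109 s, if anything falls off the work surface, if the arm or the gripper's body presses on something with over 40 N, if the wrist force passes 120 N, or if a joint passes its speed limit or range.

## Robot

A 6-joint arm with a two-finger parallel gripper is mounted at the origin on the work surface. World frame = base frame: x ahead of the robot, y to its left, z up, the work surface at z = 0. Lengths are in m, angles in rad, forces in N, time in s.
With the tool pointing down it reaches from about 0.425 to 0.925 m from the base axis. Payload 12.5 kg.
Tool frame: the origin (TCP) lies midway between the tips of the shut fingers; the grasp point (between the pads) lies env.grip_point_offset behind it (env.grip_point_offset is the distance from the TCP to the grasp point, in m); z points along the fingers, y is the line along which they close (so a half turn about z gives the same grasp; the last joint's range is limited). The gripper opens to 85 mm and grips with 20 to 120 N. Pads are 22 mm wide; open, the fingers measure 114 mm over their backs; the gripper's body (76 mm by 85 mm) begins 54 mm behind the grasp point. The pads swing forward as they close: fully open they stand 13 mm farther back than shut.
Start: joints at [-1.341, 0.491, 1.559, -0, 1.092, -0.106], TCP at [0.206, -0.59, 0.206] pointing down, gripper open.
Joint ranges: [-3.1, 3.1], [-0.84, 2.19], [0.05, 2.79], [-1.13, 4.28], [0.06, 2.93], [-2.69, 2.69]. Speed limits (rad/s): [2.22, 2.22, 2.79, 3.14, 3.14, 3.14].

## Interface

Orientations are given as a unit quaternion [w, x, y, z].
In Python, from rig import env, imaging, models gives the robot as it stands.
- The arm moves only by the tool arm_command, never from a script. Its argument "series" is a list of rows, each a list of 7 numbers: the shift along the world's x, y, z in mm, then the turn, a rotation vector about the world's x, y, z in rad, then the finger opening in mm, from 0 to 85.4. In form: [[dx, dy, dz, rx, ry, rz, grip], ...]. A call has 1 to 20 rows; each row shifts and turns the commanded pose from where the row before left it; what a row does not reach is not made up. A row lasts 1/8 s, in which the tool goes at most 62.5 mm and 10.7 degrees, less where a joint would pass 70% of its speed; a pose out of reach is approached as far as the arm can. A call with a gripper value outside its range is refused whole. The fingers move at their own pace and stop on an object; "grip_force" is the grip in N (left out, the last holds). Time passes only in rows, so rows that do not move let the fingers close. It gives the time, the measured TCP pose, the force, the opening and the grip force at its end, in the units of the state.
- env.get_state(): the state, without advancing time (a new reading comes with each control period).
- imaging.capture(name): name is "scene" or "top" or "wrist"; returns the picture (400x640x3 uint8, red, green, blue); there is no depth.
- imaging.camera_params(name): a dict with "camera_matrix" (3x3 intrinsics, pixels), "extrinsics" (4x4, takes a point from camera to world coordinates); the wrist camera has in their place "hand_eye" (4x4, takes a point from camera to tool coordinates, whose origin is the TCP and whose axes are the flange's). Camera axes: x right, y up, looking along -z (the intrinsics and any distortion apply to the point x, -y, -z); pixel columns grow to the right and rows downward; lengths in m; the calibration is good to about 2 mm. A picture is of the moment at which its call begins: read the wrist's pose just before it. camera_params takes no time and is no camera call.
- env.finish_job(): hands the job in; it is judged then, once.
Trained networks look in the newest picture that a camera, given by its name, has taken for a name from the list of things; names that differ only in an ending like _2 or _b are one class to them, and where a whole thing is asked for, a point or a joint stands for the part that bears it (a point fixed in the world has none). Each returns a list of dicts, best first, with "score" (0 to 1); they miss things now and then, are a little off and sometimes report something else, mostly with a low value. They report only what shows in the picture. A call takes as long as a camera call. They do not tell look-alikes from the thing itself.
- models.boxes_of(camera, name): "xyz" ([x, y, z] in m, in world coordinates, good to about 4 mm: the middle of the surface that is visible of it).
- models.cut_out(camera, name): "mask" (400x640 bool, what is visible of it).
The state is a dict: "clock": time; "joint_pos": joint angles; "joint_vel": joint speeds; "effort": joint torques, N m; "ee_pos": TCP position; "tool_rot": TCP orientation; "ft_force": force on the tool from outside, world axes, zero at the start; "moment": the same for the moment, N m; "gripper_width": finger opening in m; "grasp_force": force on a finger pad.
Only numpy, scipy, OpenCV 4.12 (cv2) and the standard library are available. Lean on these libraries where they do the work, as an engineer would, in place of code of your own. Each camera call takes 0.05 s, during which the arm holds its last target. There are 200 camera calls.

## Working session

There is one attempt and no reset: what is moved stays moved. The work goes in short steps, Python scripts to look and compute and a tool call to move; the robot and the scene stay as the last step left them, time stands still between calls to the robot, and variables do not carry over. Pictures are saved under pics/ and viewed, at most 14 in all, crops included, and the job is handed in when it is done.

Besides the shell and the picture viewer there is one more tool, called as name(argument=value, ...) on one line, values as JSON. arm_command: Moves the arm, as the interface text tells. Its arguments: {"type":"object","properties":{"series":{"type":"array","items":{"type":"array","items":{"type":"number"}}},"grip_force":{"type":"number"}},"required":["series"]}

```bash
mkdir -p pics; ls
python3 - <<'E'
from rig import env, imaging, models
import cv2, numpy as np
np.set_printoptions(precision=4,suppress=True)
for c in ["scene","top"]:
    im=imaging.capture(c); cv2.imwrite(f"pics/{c}0.png",im[:,:,::-1])
    p=imaging.camera_params(c); print(c,p)
    for n in ["d35_c","d50_c","d60_c","d4w_c","p35","p50","p60","p4w","pipettebox_c"]:
        print(n,[(np.round(d["xyz"],3).tolist(),round(d["score"],2)) for d in models.boxes_of(c,n)])
print(imaging.camera_params("wrist"),env.grip_point_offset,env.get_state())
E
```

```text
pics
scene {'camera_matrix': array([[372.7438,   0.    , 322.9517],
       [  0.    , 372.7438, 195.7302],
       [  0.    ,   0.    ,   1.    ]]), 'extrinsics': array([[ 0.6831, -0.5477,  0.4832,  0.9005],
       [ 0.7303,  0.5198, -0.4432, -0.32  ],
       [-0.0085,  0.6556,  0.755 ,  0.6308],
       [ 0.    ,  0.    ,  0.    ,  1.    ]])}
d35_c [([0.647, 0.014, 0.064], 0.69), ([0.646, -0.081, 0.009], 0.59), ([0.628, -0.263, 0.02], 0.36)]
d50_c [([0.659, -0.002, 0.05], 0.64)]
d60_c [([0.654, -0.009, 0.04], 0.76)]
d4w_c [([0.667, -0.01, 0.026], 0.62)]
p35 [([0.454, -0.265, 0.026], 0.82), ([0.629, -0.262, 0.024], 0.73)]
p50 [([0.454, -0.265, 0.026], 0.82), ([0.629, -0.262, 0.024], 0.73)]
p60 [([0.454, -0.265, 0.026], 0.82), ([0.629, -0.262, 0.024], 0.73)]
p4w [([0.47, 0.229, 0.022], 0.57)]
pipettebox_c [([0.645, 0.189, 0.022], 0.81)]
top {'camera_matrix': array([[516.6622,   0.    , 330.289 ],
       [  0.    , 516.6622, 197.7532],
       [  0.    ,   0.    ,   1.    ]]), 'extrinsics': array([[-0.0157,  0.9984, -0.055 ,  0.4902],
       [-0.9998, -0.0162, -0.0078,  0.0069],
       [-
[... 845 characters left out ...]
), 'hand_eye': array([[-0.0005,  0.9567,  0.2912,  0.0747],
       [ 1.    ,  0.0007, -0.0004,  0.0003],
       [-0.0005,  0.2912, -0.9567, -0.1679],
       [ 0.    ,  0.    ,  0.    ,  1.    ]])} 0.0187 {'clock': 1.0, 'joint_pos': array([-1.3406,  0.4909,  1.5589,  0.    ,  1.0917, -0.1056]), 'joint_vel': array([-0.0006,  0.    , -0.0012, -0.    , -0.0002,  0.0006]), 'effort': array([ -0.0007, -61.8286, -26.1847,  -0.0002,   0.0004,   0.    ]), 'ee_pos': array([ 0.206 , -0.5901,  0.2061]), 'tool_rot': array([0.0001, 0.9859, 0.1671, 0.    ]), 'ft_force': array([ 0.4115, -0.1136, -0.5259]), 'moment': array([-0.0042,  0.0039, -0.0175]), 'grasp_force': 0.0, 'gripper_width': 0.08545149114389683}
```

View pics/top0.png

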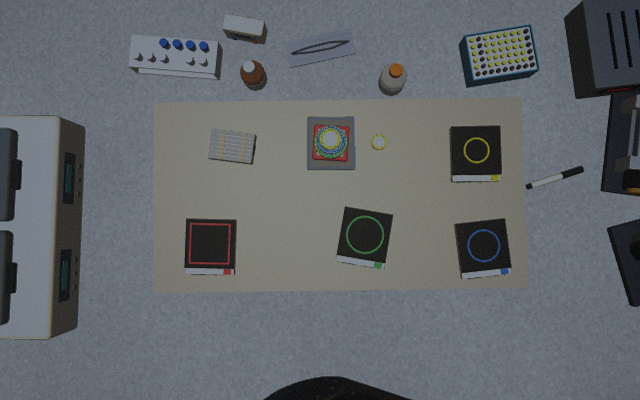

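View pics/scene0.png

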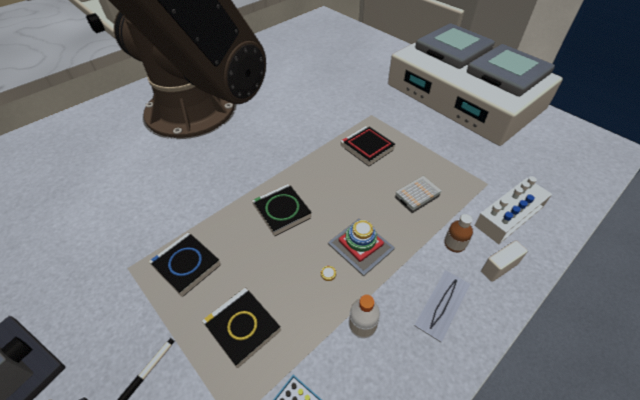

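The top view shows the stack at px (331,140), with the yellow plate at (477,150), blue at (484,245), green at (365,235) and red at (210,243). There are two yellow-rimmed dishes: one on top of the stack, and a smaller one on the mat at (379,142). The stack's top dish is the larger and sits where the task says, so that is the one I want. I'll confirm it up close.

```bash
cat > h.py <<'E'
from rig import env, imaging, models
import cv2, numpy as np
from scipy.optimize import least_squares
from scipy.spatial.transform import Rotation as R
np.set_printoptions(precision=4,suppress=True)
HUE={'y':[(20,36)],'b':[(98,125)],'g':[(45,85)],'r':[(0,8),(172,180)]}
def cam(name):
    """picture, intrinsics, camera->frame pose, TCP pose. For the wrist the frame is world-aligned at true pose."""
    p=imaging.camera_params(name); s=env.get_state(); im=imaging.capture(name)
    if name=='wrist':
        T=np.eye(4); q=s['tool_rot']; T[:3,:3]=R.from_quat([q[1],q[2],q[3],q[0]]).as_matrix(); T[:3,3]=s['ee_pos']
        E=T@p['hand_eye']
    else: E=p['extrinsics']
    return im,p['camera_matrix'],E,s
def unproj(uv,K,E,z):
    uv=np.asarray(uv,float).reshape(-1,2)
    d=np.c_[(uv[:,0]-K[0,2])/K[0,0],-(uv[:,1]-K[1,2])/K[1,1],-np.ones(len(uv))]@E[:3,:3].T
    return (E[:3,3]+d*((z-E[2,3])/d[:,2])[:,None])[:,:2]
def proj(X,K,E):
    c=(np.asarray(X,float).reshape(-1,3)-E[:3,3])@E[:3,:3]
    return np.c_[K[0,2]+K[0,0]*c[:,0]/-c[:,2],K[1,2]-K[1,1]*c[:,1]/-c[:,2]]
def cmask(im,col,smin=90,vmin=50):
    hsv=cv2.cvtColor(im,cv2.COLOR_RGB2HSV); m=np.zeros(im.shape[:2],np.uint8)
    for a,b in HUE[col]: m|=cv2.inRange(hsv,(a,smin,vmin),(b,255,255))
    return m
def near(m,K,E,xy,z,rad):
    v,u=np.nonzero(m); P=unproj(np.c_[u,v],K,E,z)
    return P[np.hypot(*(P-xy).T)<rad]
def circle(P):
    f=lambda p:np.hypot(P[:,0]-p[0],P[:,1]-p[1])-p[2]
    r=least_squares(f,[*P.mean(0),.02],loss='soft_l1',f_scale=.001); return r.x,np.sqrt(np.mean(r.fun**2))
def square(P):
    """centre, size, yaw (mod 90, within +-45 deg)"""
    (c,s,a)=cv2.minAreaRect((P*1e4).astype(np.float32)); a=(a+45)%90-45
    return np.array(c)/1e4,np.array(s)/1e4,a
E
python3 - <<'E'
from h import *
im,K,E,s=cam('top')
for c,xy,n in [('y',(.616,-.252),'p35'),('b',(.447,-.263),'p50'),('g',(.468,-.045),'p60')]:
    P=near(cmask(im,c),K,E,xy,.024,.036); print(n,len(P),*circle(P))
P=near(cmask(im,'r'),K,E,(.453,.234),.024,.05); print('p4w',len(P),*square(P))
P=near(cmask(im,'y'),K,E,(.646,.012),.062,.03); print('d35',len(P),*circle(P))
P=near(cmask(im,'y'),K,E,(.645,-.08),.01,.03); print('small',len(P),*circle(P))
P=near(cmask(im,'r'),K,E,(.64,.012),.023,.05); print('d4w',len(P),*square(P))
E
```

```text
p35 212 [ 0.6266 -0.2559  0.0224] 0.0014969010463367263
p50 263 [ 0.4511 -0.2635  0.0283] 0.0014257320037413075
p60 149 [ 0.4737 -0.0472  0.0327] 0.001139949580481589
p4w 369 [0.4545 0.2381] [0.0763 0.0911] -2.2747726440429688
d35 145 [0.6458 0.0131 0.0161] 0.0018495721112193537
small 86 [ 0.6475 -0.0778  0.0125] 0.0012362240339618968
d4w 324 [0.6449 0.0126] [0.0647 0.0655] -4.560890197753906
```

arm_command(series=[[31.4,43.1,-3.3,0,0,-0.024,60],[31.4,43.1,-3.3,0,0,-0.024,60],[31.4,43.1,-3.3,0,0,-0.024,60],[31.4,43.1,-3.3,0,0,-0.024,60],[31.4,43.1,-3.3,0,0,-0.024,60],[31.4,43.1,-3.3,0,0,-0.024,60],[31.4,43.1,-3.3,0,0,-0.024,60],[31.4,43.1,-3.3,0,0,-0.024,60],[31.4,43.1,-3.3,0,0,-0.024,60],[31.4,43.1,-3.3,0,0,-0.024,60],[31.4,43.1,-3.3,0,0,-0.024,60],[31.4,43.1,-3.3,0,0,-0.024,60],[31.4,43.1,-3.3,0,0,-0.024,60],[31.4,43.1,-3.3,0,0,-0.024,60],[0,0,0,0,0,0,60]], grip_force=40)

```text
clock: 2.92
ee_pos: [0.6467, 0.0162, 0.1592]
tool_rot: [-0.0, 1.0, 0.002, -0.0]
ft_force: [-1.8, 0.0, 0.8]
gripper_width: 0.0601
grasp_force: 0.0
```

Run:
```python
from h import *
im,K,E,s=cam('wrist'); np.save('w1.npy',im)
print(s['ee_pos'],s['tool_rot'],s['clock'],s['gripper_width'],s['joint_pos'])
uv=proj([[.646,.013,.062],[.6475,-.078,.01]],K,E); print(uv)
cv2.imwrite('pics/w1.png',im[:,:,::-1])
u,v=uv[0].astype(int); a,b=max(v-80,0),max(u-110,0); c=im[a:a+160,b:b+220]; print('crop',b,a)
big=cv2.resize(c,None,fx=3,fy=3,interpolation=cv2.INTER_CUBIC)
cv2.imwrite('pics/w1c.png',big[:,:,::-1])
```

```text
[0.6467 0.0162 0.1592] [-0.0001  1.      0.0015 -0.0001] 2.925 0.060138047089532576 [-0.077   0.5683  1.5529  0.0002  1.0205  1.4906]
[[319.582  191.0319]
 [406.2606 176.198 ]]
crop 209 111
```

View pics/w1c.png

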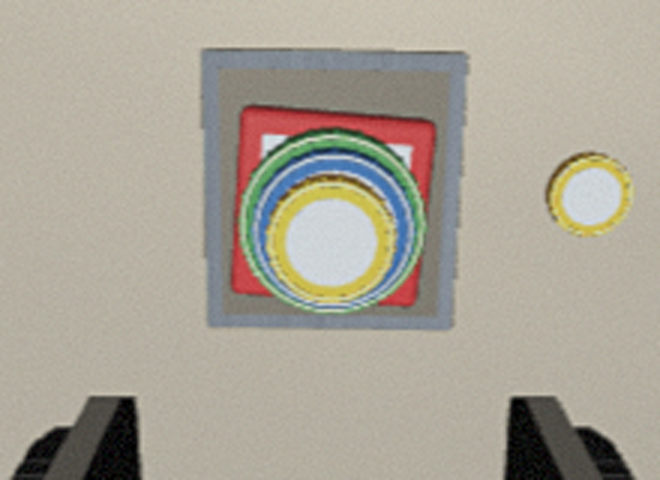

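View pics/w1.png

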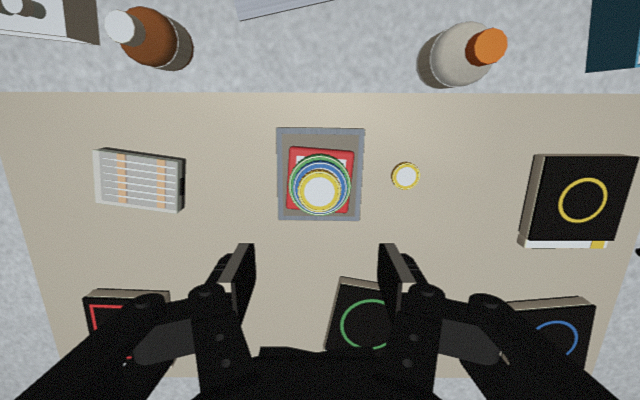

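The crop shows the stack's top yellow dish at about 43 px across, at px (319,191), against about 28 px for the one on the mat at (405,176). So the stack's top dish is the larger one and is d35. The lids also have white centres that I can use for centring.

```bash
cat >> h.py <<'E'
def white(im,K,E,xy,z,smax=45,vmin=150):
    """centre of the white lid disc nearest xy at height z, with its equal-area diameter"""
    hsv=cv2.cvtColor(im,cv2.COLOR_RGB2HSV); m=cv2.inRange(hsv,(0,0,vmin),(180,smax,255))
    n,lab,st,ce=cv2.connectedComponentsWithStats(m,connectivity=4)
    P=unproj(ce[1:],K,E,z); ok=[i for i in range(n-1) if st[i+1,4]>60]
    i=min(ok,key=lambda i:np.hypot(*(P[i]-xy)))
    k=K[0,0]/abs(E[2,3]-z); return P[i],np.sqrt(4*st[i+1,4]/np.pi)/k,lab==i+1
def ring(im,K,E,c,xy,rad,z=.024):
    P=near(cmask(im,c),K,E,xy,z,rad); return (*circle(P),len(P))
E
python3 - <<'E'
from h import *
im=np.load('w1.npy'); s=env.get_state(); p=imaging.camera_params('wrist'); K=p['camera_matrix']
T=np.eye(4); q=s['tool_rot']; T[:3,:3]=R.from_quat([q[1],q[2],q[3],q[0]]).as_matrix(); T[:3,3]=s['ee_pos']; E=T@p['hand_eye']
print('d35',*white(im,K,E,(.646,.013),.062)[:2], circle(near(cmask(im,'y'),K,E,(.646,.013),.062,.021)))
print('p35',ring(im,K,E,'y',(.6266,-.2559),.035)); print('p60',ring(im,K,E,'g',(.4737,-.0472),.04))
print(square(near(cmask(im,'r'),K,E,(.645,.0126),.023,.05)))
hsv=cv2.cvtColor(im,cv2.COLOR_RGB2HSV); print(hsv[191,319])
E
```

```text
d35 [0.6448 0.012 ] 0.02527406823013313 (array([0.6449, 0.012 , 0.0161]), np.float64(0.001600878619389976))
p35 (array([ 0.6247, -0.2576,  0.0225]), np.float64(0.0014835782128469499), 658)
p60 (array([ 0.4724, -0.0483,  0.0332]), np.float64(0.0014350139388145165), 386)
(array([0.6452, 0.0116]), array([0.0644, 0.065 ]), -4.559974670410156)
[100  11 212]
```

arm_command(series=[[-1.8,-4.2,-30,0,0,0,60],[0,0,-35,0,0,0,55],[0,0,-30,0,0,0,50],[0,0,-13,0,0,0,47],[0,0,0,0,0,0,42],[0,0,0,0,0,0,36],[0,0,0,0,0,0,34],[0,0,0,0,0,0,34],[0,0,0,0,0,0,34]], grip_force=40)

```text
clock: 4.1
ee_pos: [0.6439, 0.0091, 0.0522]
tool_rot: [0.0, 1.0, -0.0, 0.0]
ft_force: [0.4, -0.1, -0.2]
gripper_width: 0.034
grasp_force: 0.0
```

Run:
```python
from h import *
im,K,E,s=cam('wrist'); print(s['ee_pos'],s['gripper_width'],s['grasp_force'])
a=im[150:350,200:440]; sc=cam('scene')[0][200:280,310:420]
cv2.imwrite('pics/w2.png',np.hstack([cv2.resize(a,(480,400)),cv2.resize(sc,(320,400))[:, :]])[:,:,::-1])
```

```text
[0.6439 0.0091 0.0522] 0.03396510047338932 0.0
```

View pics/w2.png

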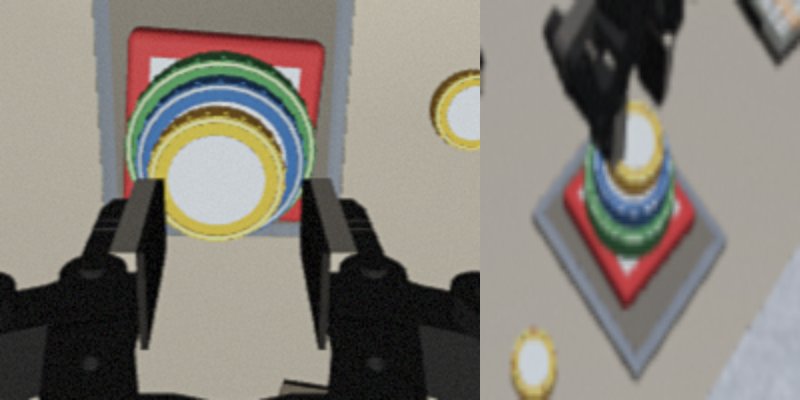

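Run:
```python
from h import *
im,K,E,s=cam('wrist'); p=s['ee_pos']
print('dish', (proj([[.6448,.012,.062]],K,E)-[200,150])*2, [np.round(v,4) for v in white(im,K,E,(.645,.012),.062)[:2]])
for h in [0,.005,.01,.02,.03,.04]:
    print(h,((proj([[p[0]+sx*.011,p[1]+sy*.017,p[2]+h] for sx in(1,-1) for sy in (1,-1)],K,E)-[200,150])*2).round().tolist())
```

```text
dish [[221.3962 182.1347]] [array([0.6457, 0.0136]), np.float64(0.0236)]
0 [[173.0, 136.0], [291.0, 135.0], [175.0, 205.0], [289.0, 205.0]]
0.005 [[171.0, 142.0], [292.0, 142.0], [173.0, 213.0], [290.0, 213.0]]
0.01 [[169.0, 149.0], [294.0, 148.0], [172.0, 221.0], [292.0, 221.0]]
0.02 [[166.0, 163.0], [298.0, 163.0], [168.0, 239.0], [295.0, 239.0]]
0.03 [[161.0, 180.0], [302.0, 180.0], [164.0, 260.0], [299.0, 260.0]]
0.04 [[157.0, 198.0], [307.0, 198.0], [160.0, 283.0], [304.0, 283.0]]
```

The fingers shut to 34 mm without touching the dish. They pass in front of the lid, so their tips are higher than I modelled. I'll check the tip height in the scene camera against projected markers.

Run:
```python
from h import *
im,K,E,s=cam('scene'); p=s['ee_pos']
u0,v0=310,170; c=cv2.resize(im[v0:v0+100,u0:u0+100],None,fx=5.9,fy=5.9,interpolation=cv2.INTER_CUBIC)
for h,col in [(0,(255,0,0)),(.01,(0,255,0)),(.02,(255,0,255)),(.03,(0,255,255))]:
    for sy in(1,-1):
        q=(proj([[p[0],p[1]+sy*.017,p[2]+h]],K,E)[0]-[u0,v0]+.5)*5.9; cv2.circle(c,tuple(int(x) for x in q),4,col,-1)
cv2.imwrite('pics/s2.png',c[:,:,::-1])
```

```text
(no output)
```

View pics/s2.png

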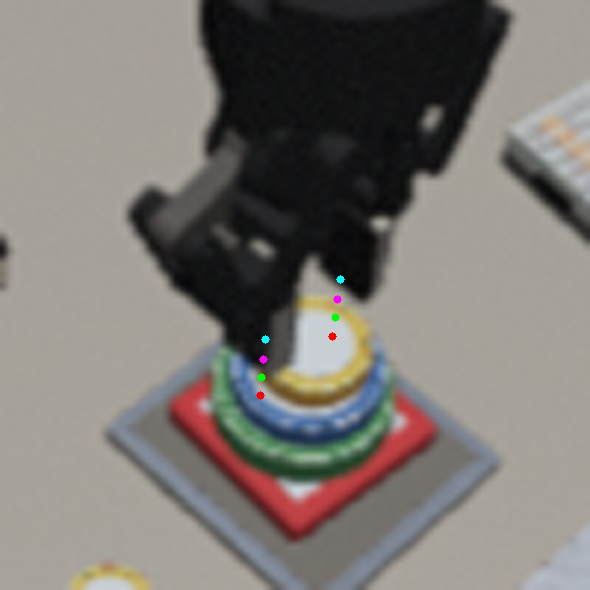

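arm_command(series=[[0,2,0,0,0,0,46],[0,1,0,0,0,0,46],[0,0,-10,0,0,0,46],[0,0,-8,0,0,0,46],[0,0,0,0,0,0,40],[0,0,0,0,0,0,36],[0,0,0,0,0,0,36],[0,0,0,0,0,0,36]], grip_force=20)

```text
clock: 5.3
ee_pos: [0.6439, 0.0121, 0.0342]
tool_rot: [0.0, 1.0, -0.0, 0.0]
ft_force: [-0.2, 1.2, -0.5]
gripper_width: 0.0363
grasp_force: 15.1
```

arm_command(series=[[0,0,0,0,0,0,33],[0,0,0,0,0,0,33],[0,0,0,0,0,0,33]], grip_force=20)

```text
clock: 5.68
ee_pos: [0.6438, 0.0121, 0.0339]
tool_rot: [0.0, 1.0, -0.0, 0.0]
ft_force: [0.5, 0.1, -0.3]
gripper_width: 0.0355
grasp_force: 20.0
```

Run:
```python
from h import *
im,K,E,s=cam('wrist'); print(s['ee_pos'],s['gripper_width'],s['grasp_force'],s['ft_force'])
a=im[130:330,216:416]; b=cam('scene')[0][190:290,310:410]
cv2.imwrite('pics/w3.png',np.hstack([cv2.resize(a,(400,400)),cv2.resize(b,(400,400),interpolation=cv2.INTER_CUBIC)])[:,:,::-1])
```

```text
[0.6438 0.0121 0.0339] 0.03552224299197717 20.01483142375946 [ 0.463   0.1161 -0.2734]
```

View pics/w3.png

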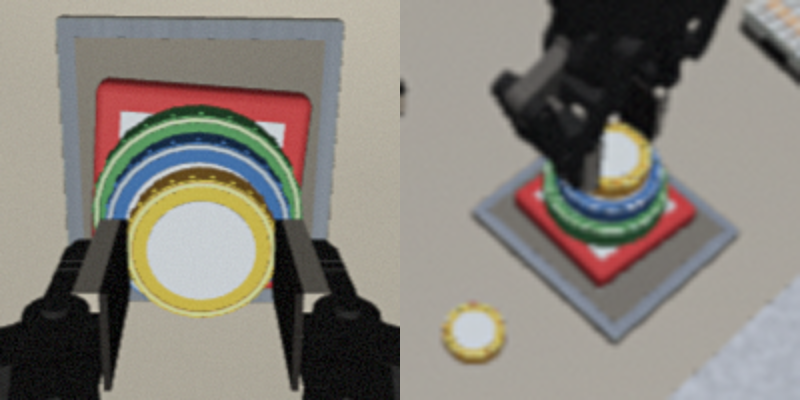

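arm_command(series=[[0,0,0,0,0,0,44],[0,0,0,0,0,0,44],[0,0,0,0,0,0,44],[0,0,-1,0,0,0,44],[0,0,-1,0,0,0,44],[0,0,-1,0,0,0,44],[0,0,0,0,0,0,44]])

```text
clock: 6.65
ee_pos: [0.6437, 0.0121, 0.0308]
tool_rot: [0.0, 1.0, -0.0, -0.0]
ft_force: [0.5, -0.2, 0.6]
gripper_width: 0.0436
grasp_force: 0.0
```

arm_command(series=[[0,0,-1,0,0,0,44],[0,0,0,0,0,0,44]])

```text
clock: 6.9
ee_pos: [0.6438, 0.0121, 0.0299]
tool_rot: [0.0, 1.0, -0.0, -0.0]
ft_force: [0.8, -0.3, 0.1]
gripper_width: 0.044
grasp_force: 0.0
```

arm_command(series=[[0,0,-1,0,0,0,44],[0,0,0,0,0,0,44]])

```text
clock: 7.15
ee_pos: [0.6437, 0.0121, 0.0288]
tool_rot: [0.0, 1.0, -0.0, -0.0]
ft_force: [-0.1, 0.4, 0.5]
gripper_width: 0.0439
grasp_force: 0.0
```

Run:
```python
from h import *
im,K,E,s=cam('wrist'); np.save('w4.npy',im); p=s['ee_pos']; print(p,s['gripper_width'],s['ft_force'])
print(white(im,K,E,(.645,.012),.062)[:2])
u0,v0=266,205; c=cv2.resize(im[v0:v0+75,u0:u0+100],None,fx=7.9,fy=7.9,interpolation=cv2.INTER_CUBIC)
cv2.imwrite('pics/w4.png',c[:,:,::-1])
for h in [.012,.016,.02,.024,.028,.032]:
    print(h,((proj([[p[0]+.011,p[1]+sy*.0225,p[2]+h] for sy in (1,-1)],K,E)-[u0,v0])*7.9).round().tolist())
```

```text
[0.6437 0.0121 0.0288] 0.04387371574290128 [-0.1161  0.3636  0.4938]
(array([0.6462, 0.0119]), np.float64(0.022892418339604606))
0.012 [[64.0, 164.0], [724.0, 163.0]]
0.016 [[56.0, 186.0], [732.0, 186.0]]
0.02 [[48.0, 210.0], [740.0, 210.0]]
0.024 [[39.0, 236.0], [748.0, 235.0]]
0.028 [[30.0, 262.0], [757.0, 261.0]]
0.032 [[21.0, 290.0], [766.0, 289.0]]
```

View pics/w4.png

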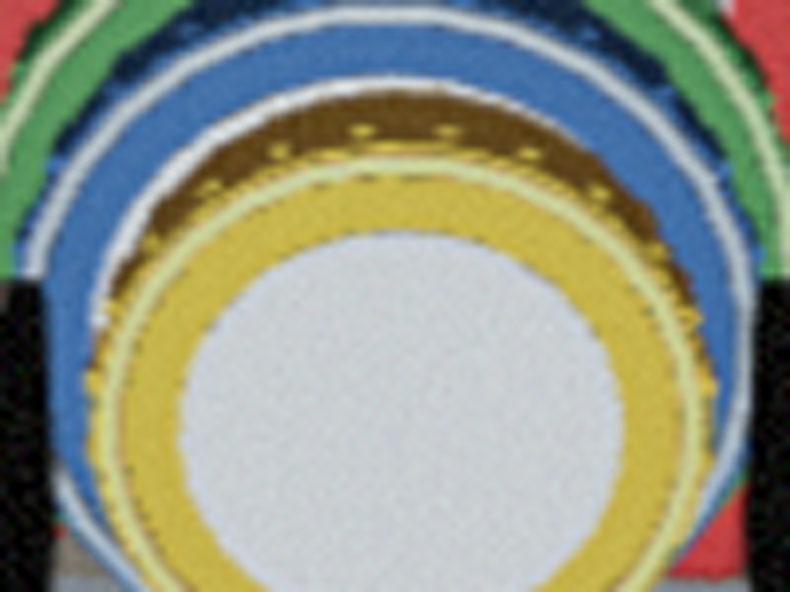

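arm_command(series=[[0,0,-1,0,0,0,44],[0,0,-1,0,0,0,44],[0,0,0,0,0,0,44]])

```text
clock: 7.58
ee_pos: [0.6437, 0.0121, 0.0268]
tool_rot: [0.0, 1.0, -0.0, -0.0]
ft_force: [-0.4, 0.1, 0.4]
gripper_width: 0.0442
grasp_force: 0.0
```

arm_command(series=[[0,0,-1,0,0,0,44],[0,0,0,0,0,0,44]])

```text
clock: 7.82
ee_pos: [0.6437, 0.0121, 0.0259]
tool_rot: [0.0, 1.0, -0.0, -0.0]
ft_force: [1.7, -0.3, -0.3]
gripper_width: 0.0441
grasp_force: 0.0
```

arm_command(series=[[0,0,0,0,0,0,36],[0,0,0,0,0,0,33],[0,0,0,0,0,0,33],[0,0,0,0,0,0,33]], grip_force=30)

```text
clock: 8.32
ee_pos: [0.6438, 0.0121, 0.0261]
tool_rot: [0.0, 1.0, -0.0, 0.0]
ft_force: [-0.5, -1.2, 4.7]
gripper_width: 0.0363
grasp_force: 29.9
```

arm_command(series=[[0,0,3,0,0,0,33],[0,0,12,0,0,0,33],[0,0,25,0,0,0,33],[0,0,30,0,0,0,33],[0,-12,25,0,0,0,33],[-2,-26,0,0,0,0,33],[-3,-38,0,0,0,0,33],[-3,-38,0,0,0,0,33],[-3,-38,0,0,0,0,33],[-3,-38,0,0,0,0,33],[-3,-38,0,0,0,0,33],[-2,-26,0,0,0,0,33],[-1,-15.7,0,0,0,0,33],[0,0,0,0,0,0,33],[0,0,0,0,0,0,33]])

```text
clock: 10.2
ee_pos: [0.6239, -0.2566, 0.1209]
tool_rot: [-0.0, 1.0, 0.0, -0.0]
ft_force: [-0.7, 0.0, -0.3]
gripper_width: 0.0363
grasp_force: 30.1
```

Run:
```python
from h import *
im,K,E,s=cam('wrist'); print(s['ee_pos'],s['clock'],s['gripper_width'],s['grasp_force'],s['ft_force'])
print('p35',ring(im,K,E,'y',(.6247,-.2576),.03),'p50',ring(im,K,E,'b',(.45,-.263),.036))
cv2.imwrite('pics/w5.png',im[:,:,::-1])
```

```text
[ 0.6239 -0.2566  0.1209] 10.2 0.036289417796420816 30.054636597633362 [-0.7014  0.0184 -0.3445]
p35 (array([ 0.626 , -0.2553,  0.0224]), np.float64(0.0018035925598923772), 913) p50 (array([ 0.4506, -0.2629,  0.0283]), np.float64(0.0015122213731809566), 338)
```

View pics/w5.png

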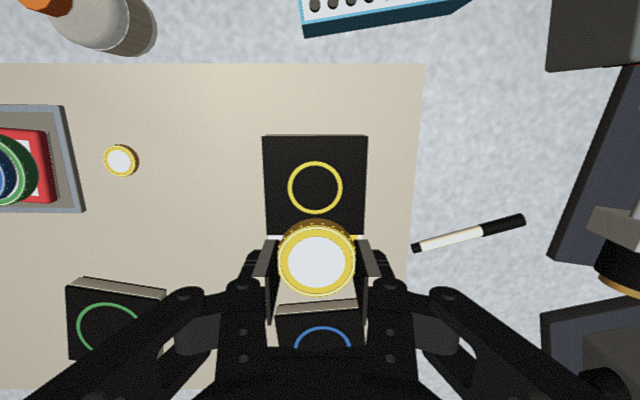

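The yellow dish is held level, with its lid at about px (316,262), and the yellow outline is clear at (315,187). I'll refine the offset from this picture.

Run:
```python
from h import *
im,K,E,s=cam('wrist'); p=s['ee_pos']
for r in (.0255,.027): print('p35',ring(im,K,E,'y',(.6257,-.2556),r))
print('dish-tcp',white(im,K,E,p[:2],p[2]+.0359)[0]-p[:2], s['clock'])
```

```text
p35 (array([ 0.6261, -0.2553,  0.0223]), np.float64(0.0015033522109410202), 904)
p35 (array([ 0.6261, -0.2553,  0.0223]), np.float64(0.0015033522109410202), 904)
dish-tcp [ 0.0025 -0.0001] 10.25
```

arm_command(series=[[1.2,1.3,-20,0,0,0,33],[0,0,-35,0,0,0,33],[0,0,-35,0,0,0,33],[0,0,-20,0,0,0,33],[0,0,-7,0,0,0,33],[0,0,-2,0,0,0,33],[0,0,-1.3,0,0,0,33],[0,0,0,0,0,0,33],[0,0,0,0,0,0,33]])

```text
clock: 11.42
ee_pos: [0.6252, -0.2564, 0.0012]
tool_rot: [0.0, 1.0, -0.0, 0.0]
ft_force: [0.2, 0.6, 0.0]
gripper_width: 0.0363
grasp_force: 30.1
```

arm_command(series=[[0,0,0,0,0,0,40],[0,0,0,0,0,0,46],[0,0,0,0,0,0,48],[0,0,10,0,0,0,48],[0,0,30,0,0,0,60],[0,0,40,0,0,0,68],[0,0,30,0,0,0,68],[0,0,10,0,0,0,68],[0,0,0,0,0,0,68],[0,0,0,0,0,0,68]])

```text
clock: 12.68
ee_pos: [0.6244, -0.256, 0.1192]
tool_rot: [-0.0, 1.0, -0.0, -0.001]
ft_force: [0.1, 0.4, 0.1]
gripper_width: 0.0679
grasp_force: 0.0
```

Run:
```python
from h import *
im,K,E,s=cam('wrist'); np.save('w6.npy',im); print(s['ee_pos'],s['clock'],s['gripper_width'])
w,d,_=white(im,K,E,(.6261,-.2553),.036); print('dish',w,d)
print('p50',ring(im,K,E,'b',(.4506,-.263),.036))
u,v=proj([[*w,.03]],K,E)[0].astype(int); c=cv2.resize(im[v-38:v+38,u-50:u+50],None,fx=6,fy=6,interpolation=cv2.INTER_CUBIC)
cv2.imwrite('pics/w6.png',c[:,:,::-1]); print(u-50,v-38)
```

```text
[ 0.6244 -0.256   0.1192] 12.675 0.06789347379574232
dish [ 0.6276 -0.2565] 0.02526851979775595
p50 (array([ 0.4507, -0.2629,  0.0282]), np.float64(0.0014900353777848696), 322)
266 151
```

View pics/w6.png

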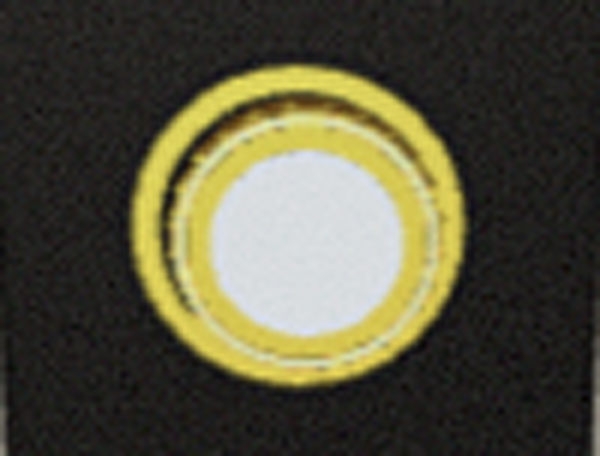

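```bash
cat >> h.py <<'E'
def outer(im,K,E,c,xy,z=.024,rad=.04):
    """circle fit to the outer edge of a coloured outline (dish may cover the inside)"""
    m=cmask(im,c); n,lab,st,ce=cv2.connectedComponentsWithStats(m)
    u,v=proj([[*xy,z]],K,E)[0]; cs,_=cv2.findContours(m,cv2.RETR_EXTERNAL,cv2.CHAIN_APPROX_NONE)
    best=max((k for k in cs if abs(k.reshape(-1,2).mean(0)-[u,v]).max()<25),key=len)
    return circle(unproj(best.reshape(-1,2),K,E,z))
E
python3 - <<'E'
from h import *
im=np.load('w6.npy'); _,K,E,s=cam('wrist'); print(s['ee_pos'])
print('ring',outer(im,K,E,'y',(.6261,-.2553))); print('dish',white(im,K,E,(.6261,-.2553),.036)[:2])
im=np.load('w1.npy');
E
```

```text
[ 0.6245 -0.2561  0.1192]
ring (array([ 0.6261, -0.2554,  0.0244]), np.float64(0.00025500563013412363))
dish (array([ 0.6276, -0.2566]), np.float64(0.025268463615582385))
```

The dish is 1.9 mm off centre, at (+1.5, −1.2) mm, so I'll regrip it and shift it.

arm_command(series=[[0,0,-20,0,0,0,60],[0,0,-40,0,0,0,50],[0,0,-35,0,0,0,47],[0,0,-20,0,0,0,47],[0,0,-4.5,0,0,0,47],[0,0,0,0,0,0,42],[0,0,0,0,0,0,36],[0,0,0,0,0,0,33],[0,0,0,0,0,0,33],[0,0,0,0,0,0,33],[0,0,2,0,0,0,33],[-1.5,1.2,0,0,0,0,33],[0,0,0,0,0,0,33],[0,0,0,0,0,0,33],[0,0,-1,0,0,0,33],[0,0,-1.2,0,0,0,33],[0,0,0,0,0,0,33],[0,0,0,0,0,0,33]])

```text
clock: 15.02
ee_pos: [0.6235, -0.2551, 0.0022]
tool_rot: [0.0, 1.0, -0.0, 0.0]
ft_force: [-4.8, 1.9, 13.4]
gripper_width: 0.0364
grasp_force: 31.2
```

arm_command(series=[[0,0,0,0,0,0,40],[0,0,0,0,0,0,46],[0,0,0,0,0,0,48],[0,0,10,0,0,0,48],[0,0,30,0,0,0,60],[0,0,40,0,0,0,68],[0,0,30,0,0,0,68],[0,0,10,0,0,0,68],[0,0,0,0,0,0,68],[0,0,0,0,0,0,68],[0,0,0,0,0,0,68]])

```text
clock: 16.4
ee_pos: [0.6231, -0.2549, 0.1197]
tool_rot: [-0.0, 1.0, -0.0, -0.001]
ft_force: [-0.3, -0.2, -0.3]
gripper_width: 0.0682
grasp_force: 0.0
```

Run:
```python
from h import *
im,K,E,s=cam('wrist'); np.save('w7.npy',im); print(s['ee_pos'],s['clock'],s['gripper_width'])
print('ring',outer(im,K,E,'y',(.6261,-.2553))); print('dish',white(im,K,E,(.6261,-.2553),.036)[:2])
```

```text
[ 0.6231 -0.2549  0.1197] 16.4 0.06815572933356671
ring (array([ 0.6261, -0.2553,  0.0244]), np.float64(0.0002439618325225105))
dish (array([ 0.6257, -0.2553]), np.float64(0.025249496859851894))
```

The yellow dish is now centred to 0.4 mm. Next is the blue one.

arm_command(series=[[0,12,13,0,0,0,68],[2,30,14,0,0,0,68],[3,42,0,0,0,0,68],[4,46,0,0,0,0,68],[4,46,0,0,0,0,68],[4,42,0,0,0,0,68],[3,32,0,0,0,0,68],[0,17,0,0,0,0,68],[0,0,0,0,0,0,68],[0,0,0,0,0,0,68],[0,0,0,0,0,0,68],[0,0,0,0,0,0,68]])

```text
clock: 17.95
ee_pos: [0.6434, 0.0111, 0.1479]
tool_rot: [0.0, 1.0, -0.001, -0.0]
ft_force: [0.9, 0.4, -0.5]
gripper_width: 0.0679
grasp_force: 0.0
```

Run:
```python
from h import *
im,K,E,s=cam('wrist'); np.save('w8.npy',im); print(s['ee_pos'],s['clock'])
print('d50',white(im,K,E,(.645,.012),.050)[:2],outer(im,K,E,'b',(.645,.012),.05))
```

```text
[0.6434 0.0111 0.1479] 17.95
d50 (array([0.6458, 0.0127]), np.float64(0.036694778294520815)) (array([0.6454, 0.0128, 0.0224]), np.float64(0.0002396391979125932))
```

arm_command(series=[[0,1.6,-20,0,0,0,64],[0,0,-40,0,0,0,60],[0,0,-40,0,0,0,58],[0,0,-25,0,0,0,58],[0,0,-8.5,0,0,0,58],[0,0,0,0,0,0,54],[0,0,0,0,0,0,48],[0,0,0,0,0,0,45],[0,0,0,0,0,0,45],[0,0,0,0,0,0,45]], grip_force=30)

```text
clock: 19.25
ee_pos: [0.6439, 0.0135, 0.0154]
tool_rot: [0.0, 1.0, -0.0, 0.001]
ft_force: [-0.3, -0.0, 6.0]
gripper_width: 0.0483
grasp_force: 31.7
```

arm_command(series=[[0,0,3,0,0,0,45],[0,0,12,0,0,0,45],[0,0,25,0,0,0,45],[0,0,35,0,0,0,45],[-8,-12,31,0,0,0,45],[-18,-25,0,0,0,0,45],[-26,-37,0,0,0,0,45],[-30,-42,0,0,0,0,45],[-30,-42,0,0,0,0,45],[-30,-42,0,0,0,0,45],[-26,-37,0,0,0,0,45],[-18,-26,0,0,0,0,45],[-9,-13,0,0,0,0,45],[0,0,0,0,0,0,45],[0,0,0,0,0,0,45],[0,0,0,0,0,0,45],[0,0,0,0,0,0,45]])

```text
clock: 21.38
ee_pos: [0.4488, -0.2619, 0.1204]
tool_rot: [0.0, 1.0, 0.0, -0.0]
ft_force: [-0.6, 0.4, 0.6]
gripper_width: 0.0483
grasp_force: 31.3
```

Run:
```python
from h import *
im,K,E,s=cam('wrist'); np.save('w9.npy',im); p=s['ee_pos']; print(p,s['clock'],s['gripper_width'],s['grasp_force'])
print('held',white(im,K,E,p[:2],p[2]+.0346)[0]-p[:2])
print('p50',ring(im,K,E,'b',(.4507,-.2629),.033)); print(outer(im,K,E,'b',(.4507,-.2629)))
```

```text
[ 0.4488 -0.2619  0.1204] 21.375 0.04829946923460178 31.30652904510498
held [ 0.0022 -0.0001]
p50 (array([ 0.4512, -0.263 ,  0.028 ]), np.float64(0.0029961535823821803), 1313)
(array([ 0.4405, -0.263 ,  0.0378]), np.float64(0.014585954088317593))
```

```bash
cat >> h.py <<'E'
def arc(im,K,E,c,xy,r,z=.024,back=-.004):
    """outline centre from its far (+x) arc only, radius r of the band's middle known"""
    P=near(cmask(im,c),K,E,xy,z,r+.008); o=np.array(xy,float)
    for _ in range(4):
        d=P-o; k=(abs(np.hypot(*d.T)-r)<.0035)&(d[:,0]>back)
        o=least_squares(lambda q:np.hypot(*(P[k]-q).T)-r,o,loss='soft_l1',f_scale=.001).x
    return o,k.sum(),np.std(np.hypot(*(P[k]-o).T)-r)
E
python3 - <<'E'
from h import *
K=imaging.camera_params('wrist')['camera_matrix']; im,K,E,s=cam('wrist'); print(s['ee_pos'])
for b in (-.006,0,.006): print(arc(im,K,E,'b',(.4507,-.2629),.0281,back=b))
np.save('w9.npy',im)
E
```

```text
[ 0.4488 -0.262   0.1204]
(array([ 0.4511, -0.263 ]), np.int64(628), np.float64(0.0013836303817489513))
(array([ 0.4511, -0.263 ]), np.int64(563), np.float64(0.0013845586206359618))
(array([ 0.4511, -0.263 ]), np.int64(488), np.float64(0.0013909425003290204))
```

arm_command(series=[[0.3,-1,-20,0,0,0,45],[0,0,-35,0,0,0,45],[0,0,-35,0,0,0,45],[0,0,-19,0,0,0,45],[0,0,-6,0,0,0,45],[0,0,-2,0,0,0,45],[0,0,-1.4,0,0,0,45],[0,0,0,0,0,0,45],[0,0,0,0,0,0,45]])

```text
clock: 22.6
ee_pos: [0.4489, -0.2636, 0.0024]
tool_rot: [0.0, 1.0, -0.0, 0.0]
ft_force: [-0.8, 0.2, 0.3]
gripper_width: 0.0482
grasp_force: 31.3
```

arm_command(series=[[0,0,0,0,0,0,52],[0,0,0,0,0,0,58],[0,0,0,0,0,0,60],[0,0,10,0,0,0,62],[0,0,30,0,0,0,70],[0,0,40,0,0,0,76],[0,0,30,0,0,0,76],[0,0,10,0,0,0,76],[0,0,0,0,0,0,76],[0,0,0,0,0,0,76],[0,0,0,0,0,0,76]])

```text
clock: 23.98
ee_pos: [0.4485, -0.2633, 0.1211]
tool_rot: [-0.0, 1.0, -0.0, -0.001]
ft_force: [0.4, -0.1, -0.2]
gripper_width: 0.0757
grasp_force: 0.0
```

Run:
```python
from h import *
im,K,E,s=cam('wrist'); np.save('w10.npy',im); print(s['ee_pos'],s['clock'],s['gripper_width'])
print('ring',outer(im,K,E,'b',(.4511,-.263))); print('dish',white(im,K,E,(.4511,-.263),.036)[:2])
```

```text
[ 0.4485 -0.2633  0.1211] 23.975 0.07569265593441947
ring (array([ 0.4502, -0.2632,  0.0292]), np.float64(0.0028209145014362544))
dish (array([ 0.4508, -0.2638]), np.float64(0.0365541607562306))
```

Run:
```python
from h import *
im=np.load('w10.npy'); _,K,E,s=cam('wrist')
for b in (-.03,0,.006): print(arc(im,K,E,'b',(.4511,-.263),.0281,back=b))
u,v=proj([[.4511,-.263,.03]],K,E)[0].astype(int); c=cv2.resize(im[v-38:v+38,u-50:u+50],None,fx=6,fy=6,interpolation=cv2.INTER_CUBIC)
cv2.imwrite('pics/w10.png',c[:,:,::-1])
```

```text
(array([ 0.4514, -0.2629]), np.int64(1008), np.float64(0.0016449555886467236))
(array([ 0.451, -0.263]), np.int64(562), np.float64(0.0014368946694495535))
(array([ 0.451 , -0.2629]), np.int64(482), np.float64(0.0014209172812073478))
```

View pics/w10.png

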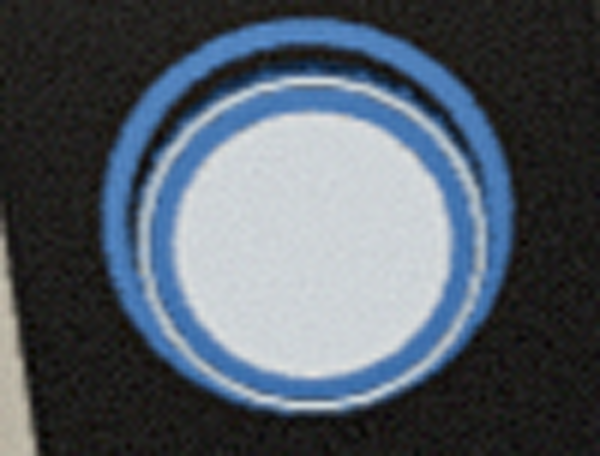

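The blue dish is flat inside its ring, about 0.9 mm toward −y against a 1.5 mm gap, so I'll leave it. Next is the green one.

arm_command(series=[[9,12,14,0,0,0,76],[18,26,0,0,0,0,76],[28,40,0,0,0,0,76],[30,43,0,0,0,0,76],[30,43,0,0,0,0,76],[30,42,0,0,0,0,76],[26,36,0,0,0,0,76],[16,22,0,0,0,0,76],[8,11,0,0,0,0,76],[0,0,0,0,0,0,76],[0,0,0,0,0,0,76],[0,0,0,0,0,0,76],[0,0,0,0,0,0,76]])

```text
clock: 25.7
ee_pos: [0.6436, 0.0109, 0.1362]
tool_rot: [0.0, 1.0, -0.001, 0.0]
ft_force: [-1.0, 0.6, 0.6]
gripper_width: 0.0759
grasp_force: 0.0
```

Run:
```python
from h import *
im,K,E,s=cam('wrist'); np.save('w11.npy',im); print(s['ee_pos'],s['clock'])
print('d60',white(im,K,E,(.645,.012),.038)[:2],outer(im,K,E,'g',(.645,.012),.038))
print('d4w',square(near(cmask(im,'r'),K,E,(.645,.0126),.023,.05)))
```

```text
[0.6436 0.0109 0.1362] 25.7
d60 (array([0.6448, 0.013 ]), np.float64(0.04653972009886549)) (array([0.6442, 0.0131, 0.0271]), np.float64(0.00024409297652868775))
d4w (array([0.6463, 0.0132]), array([0.0643, 0.065 ]), -4.5529327392578125)
```

arm_command(series=[[-1.1,1.8,-20,0,0,0,74],[0,0,-40,0,0,0,70],[0,0,-40,0,0,0,68],[0,0,-25,0,0,0,68],[0,0,-8.7,0,0,0,68],[0,0,0,0,0,0,68],[0,0,0,0,0,0,64],[0,0,0,0,0,0,58],[0,0,0,0,0,0,55],[0,0,0,0,0,0,55],[0,0,0,0,0,0,55]], grip_force=30)

```text
clock: 27.12
ee_pos: [0.6433, 0.0132, 0.004]
tool_rot: [0.0, 1.0, -0.0, 0.001]
ft_force: [-1.9, -0.9, 6.3]
gripper_width: 0.0581
grasp_force: 30.7
```

arm_command(series=[[0,0,3,0,0,0,55],[0,0,12,0,0,0,55],[0,0,25,0,0,0,55],[0,0,35,0,0,0,55],[0,0,30,0,0,0,55],[-14,-5,12,0,0,0,55],[-28,-10,0,0,0,0,55],[-35,-12.4,0,0,0,0,55],[-35,-13,0,0,0,0,55],[-28,-10,0,0,0,0,55],[-20,-7,0,0,0,0,55],[-11,-4,0,0,0,0,55],[0,0,0,0,0,0,55],[0,0,0,0,0,0,55],[0,0,0,0,0,0,55],[0,0,0,0,0,0,55]])

```text
clock: 29.12
ee_pos: [0.4719, -0.0479, 0.1192]
tool_rot: [0.0, 1.0, 0.0, -0.0]
ft_force: [0.5, -0.5, -1.5]
gripper_width: 0.0574
grasp_force: 32.2
```

Run:
```python
from h import *
im,K,E,s=cam('wrist'); np.save('w12.npy',im); p=s['ee_pos']; print(p,s['clock'],s['gripper_width'],s['grasp_force'])
print('held',white(im,K,E,p[:2],p[2]+.034)[0]-p[:2])
for b in (0,.006,.012): print(arc(im,K,E,'g',(.473,-.0483),.0331,back=b))
cv2.imwrite('pics/w12.png',im[:,:,::-1])
```

```text
[ 0.4719 -0.0479  0.1192] 29.125 0.05737093310308721 32.196643352508545
held [ 0.002  -0.0001]
(array([ 0.4741, -0.0469]), np.int64(561), np.float64(0.0011766791210031354))
(array([ 0.4741, -0.0469]), np.int64(492), np.float64(0.001166912851433636))
(array([ 0.4741, -0.0469]), np.int64(431), np.float64(0.0011577670360560298))
```

View pics/w12.png

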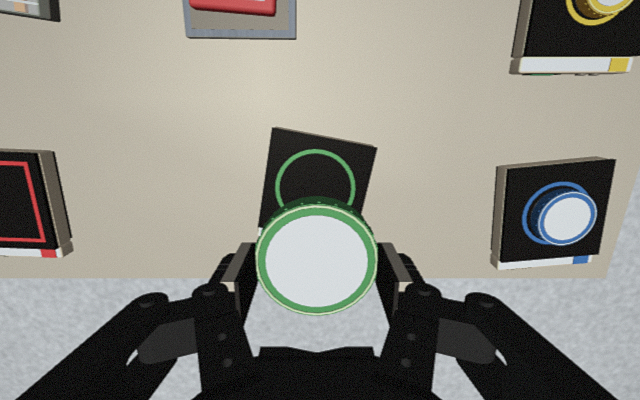

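The green dish is held level at px (316,262) and its ring is visible at (315,187). I'll lower to just above the glass and check the pose before the last few millimetres.

arm_command(series=[[0.6,1.1,-20,0,0,0,55],[0,0,-35,0,0,0,55],[0,0,-30,0,0,0,55],[0,0,-18,0,0,0,55],[0,0,-7,0,0,0,55],[0,0,0,0,0,0,55],[0,0,0,0,0,0,55],[0,0,0,0,0,0,55]])

```text
clock: 30.18
ee_pos: [0.4726, -0.0471, 0.01]
tool_rot: [0.0, 1.0, -0.0, 0.001]
ft_force: [1.1, -1.1, -1.0]
gripper_width: 0.0576
grasp_force: 32.2
```

arm_command(series=[[0,0.3,-2.5,0,0,0,55],[0,0,-2,0,0,0,55],[0,0,-0.3,0,0,0,55],[0,0,0,0,0,0,55],[0,0,0,0,0,0,55]])

```text
clock: 30.8
ee_pos: [0.4723, -0.0467, 0.005]
tool_rot: [0.0, 1.0, -0.0, 0.0]
ft_force: [-1.4, 0.6, 10.1]
gripper_width: 0.0578
grasp_force: 33.4
```

arm_command(series=[[0,0,0,0,0,0,62],[0,0,0,0,0,0,68],[0,0,0,0,0,0,72],[0,0,10,0,0,0,74],[0,0,30,0,0,0,80],[0,0,40,0,0,0,85],[0,0,28,0,0,0,85],[0,0,8,0,0,0,85],[0,0,0,0,0,0,85],[0,0,0,0,0,0,85],[0,0,0,0,0,0,85]])

```text
clock: 32.17
ee_pos: [0.4719, -0.0466, 0.1197]
tool_rot: [-0.0, 1.0, -0.0, -0.001]
ft_force: [0.6, -0.1, -0.3]
gripper_width: 0.085
grasp_force: 0.0
```

Run:
```python
from h import *
im,K,E,s=cam('wrist'); np.save('w13.npy',im); p=s['ee_pos']; print(p,s['clock'],s['gripper_width'])
print('dish',white(im,K,E,(.4741,-.0469),.039)[:2], arc(im,K,E,'g',(.4741,-.0469),.0331,back=.006))
```

```text
[ 0.4719 -0.0466  0.1197] 32.175 0.08502436817959452
dish (array([ 0.4739, -0.0468]), np.float64(0.04616406883290754)) (array([ 0.4741, -0.0469]), np.int64(503), np.float64(0.001207843520396438))
```

The green dish is within 0.3 mm. Next is the square dish, with the tool turned −4.55° to match it.

arm_command(series=[[11,4,0,0,0,0,85],[22,8,0,0,0,-0.0159,85],[34,12,0,0,0,-0.0159,85],[35,12,0,0,0,-0.0159,85],[34,12,0,0,0,-0.0159,85],[24,8,0,0,0,-0.0159,85],[11.5,4,0,0,0,0,85],[0,0,0,0,0,0,85],[0,0,0,0,0,0,85],[0,0,0,0,0,0,85],[0,0,0,0,0,0,85]])

```text
clock: 33.6
ee_pos: [0.6435, 0.0131, 0.1208]
tool_rot: [0.0, 0.999, -0.04, 0.0]
ft_force: [1.2, 0.1, 0.1]
gripper_width: 0.0851
grasp_force: 0.0
```

```bash
cat >> h.py <<'E'
def toolyaw(s):
    q=s['tool_rot']; return np.degrees(np.arctan2(*R.from_quat([q[1],q[2],q[3],q[0]]).as_matrix()[1::-1,0]))
E
python3 - <<'E'
from h import *
im,K,E,s=cam('wrist'); np.save('w14.npy',im); p=s['ee_pos']; print(p,toolyaw(s),s['clock'])
m=cmask(im,'r'); print('d4w',square(near(m,K,E,(.645,.0126),.023,.05)))
u,v=proj([[.645,.0126,.02]],K,E)[0].astype(int); c=cv2.resize(im[v-50:v+50,u-65:u+65],None,fx=5,fy=5,interpolation=cv2.INTER_CUBIC)
cv2.imwrite('pics/w14.png',c[:,:,::-1]); print(u-65,v-50)
E
```

```text
[0.6435 0.0131 0.1208] -4.581789726736318 33.6
d4w (array([0.6462, 0.0132]), array([0.0643, 0.064 ]), -4.616188049316406)
251 137
```

View pics/w14.png

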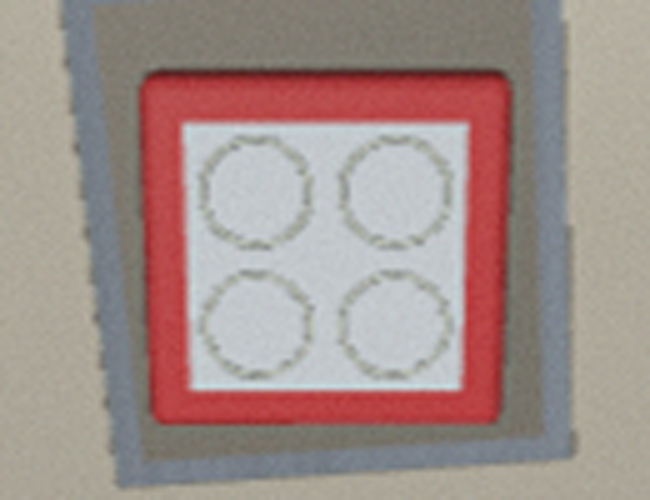

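```bash
cat >> h.py <<'E'
def quad(m,K,E,z,uv):
    """rectangle (centre, size, yaw) of the mask blob holding pixel uv, convex hull on plane z"""
    n,lab,st,ce=cv2.connectedComponentsWithStats(m.astype(np.uint8)); l=lab[int(uv[1]),int(uv[0])]
    assert l>0; cs,_=cv2.findContours((lab==l).astype(np.uint8),cv2.RETR_EXTERNAL,cv2.CHAIN_APPROX_NONE)
    h=cv2.convexHull(max(cs,key=len)).reshape(-1,2); return square(unproj(h,K,E,z))
E
python3 - <<'E'
from h import *
im,K,E,s=cam('wrist'); hsv=cv2.cvtColor(im,cv2.COLOR_RGB2HSV)
m=cv2.morphologyEx(cv2.inRange(hsv,(0,0,120),(180,60,255)),cv2.MORPH_CLOSE,np.ones((3,3),np.uint8)); m[:160]=0
print(quad(m,K,E,.023,(315,188)),s['ee_pos'])
E
```

```text
(array([0.645 , 0.0133]), array([0.0494, 0.0477]), -4.615562438964844) [0.6436 0.0131 0.1208]
```

arm_command(series=[[0,0,-20,0,0,0,85],[0,0,-40,0,0,0,80],[0,0,-40,0,0,0,76],[0,0,-22,0,0,0,74],[0,0,-7,0,0,0,74],[0,0,-1,0,0,0,74],[0,0,0,0,0,0,74],[0,0,0,0,0,0,74]])

```text
clock: 34.7
ee_pos: [0.6442, 0.0133, -0.0085]
tool_rot: [0.0, 0.999, -0.04, 0.001]
ft_force: [0.2, -0.8, -0.2]
gripper_width: 0.0742
grasp_force: 0.0
```

Run:
```python
from h import *
im,K,E,s=cam('wrist'); np.save('w15.npy',im); p=s['ee_pos']; print(p,s['gripper_width'],s['ft_force'])
u0,v0=220,190; c=cv2.resize(im[v0:v0+140,u0:u0+200],None,fx=4,fy=4,interpolation=cv2.INTER_CUBIC)
cv2.imwrite('pics/w15.png',c[:,:,::-1])
for h in [.018,.022,.026,.03,.034]:
    print(h,((proj([p+E[:3,:3]@np.zeros(3)+[.011,sy*.037,h] for sy in (1,-1)],K,E)-[u0,v0])*4).round().tolist())
```

```text
[ 0.6442  0.0133 -0.0085] 0.07419753823815801 [ 0.1523 -0.7784 -0.1526]
0.018 [[95.0, 181.0], [662.0, 139.0]]
0.022 [[88.0, 194.0], [669.0, 151.0]]
0.026 [[81.0, 208.0], [676.0, 164.0]]
0.03 [[73.0, 222.0], [683.0, 177.0]]
0.034 [[65.0, 237.0], [691.0, 191.0]]
```

View pics/w15.png

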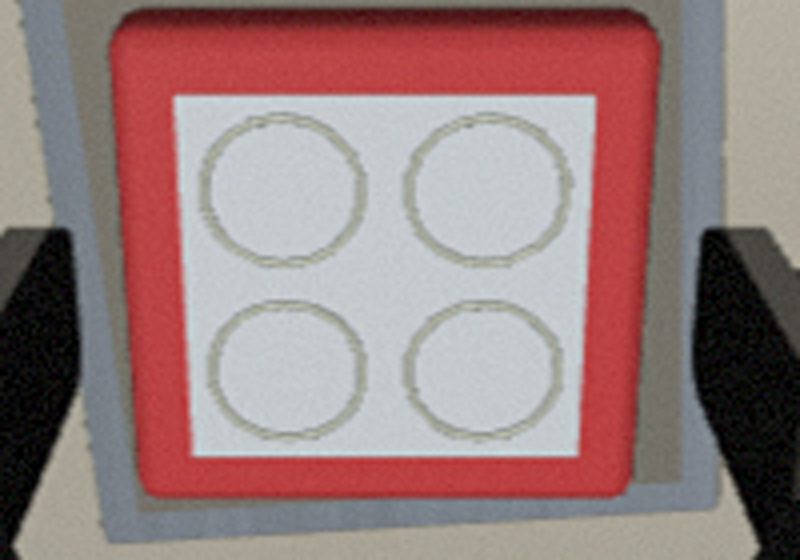

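The tips sit about 34 mm behind the TCP at this opening, so they are still above the lid. I need to go about 10 mm lower.

arm_command(series=[[0,0,-4,0,0,0,74],[0,0,-4,0,0,0,74],[0,0,-2,0,0,0,74],[0,0,0,0,0,0,74],[0,0,0,0,0,0,74]])

```text
clock: 35.38
ee_pos: [0.6438, 0.0133, -0.0195]
tool_rot: [0.0, 0.999, -0.04, -0.0]
ft_force: [-0.6, -0.1, 0.9]
gripper_width: 0.074
grasp_force: 0.0
```

arm_command(series=[[0,0,0,0,0,0,70],[0,0,0,0,0,0,66],[0,0,0,0,0,0,62],[0,0,0,0,0,0,60],[0,0,0,0,0,0,60],[0,0,0,0,0,0,60]], grip_force=30)

```text
clock: 36.12
ee_pos: [0.6439, 0.0133, -0.0192]
tool_rot: [0.0, 0.999, -0.04, 0.0]
ft_force: [-0.9, -0.0, 5.1]
gripper_width: 0.0642
grasp_force: 33.7
```

arm_command(series=[[0,0,3,0,0,0,60],[0,0,12,0,0,0,60],[0,0,28,0,0,0,60],[0,0,38,0,0,0,60],[0,0,36,0,0,0,60],[-8,10,20,0,0,0,60],[-18,21,3,0,0,0,60],[-28,33,0,0,0,0,60],[-32,37,0,0,0,0,60],[-32,37,0,0,0,0,60],[-30,34,0,0,0,0,60],[-23,27,0,0,0,0,60],[-13,15,0,0,0,0,60],[-7,8,0,0,0,0,60],[0,0,0,0,0,0,60],[0,0,0,0,0,0,60],[0,0,0,0,0,0,60]])

```text
clock: 38.25
ee_pos: [0.4533, 0.2347, 0.1204]
tool_rot: [0.0, 0.999, -0.04, 0.0]
ft_force: [0.3, 0.1, -1.1]
gripper_width: 0.0645
grasp_force: 33.3
```

Run:
```python
from h import *
im,K,E,s=cam('wrist'); np.save('w16.npy',im); np.save('w16E.npy',E); p=s['ee_pos']; print(p,toolyaw(s),s['clock'],s['gripper_width'],s['grasp_force'])
cv2.imwrite('pics/w16.png',im[:,:,::-1])
```

```text
[0.4533 0.2347 0.1204] -4.6241506216277735 38.25 0.06446529004335179 33.33038091659546
```

View pics/w16.png

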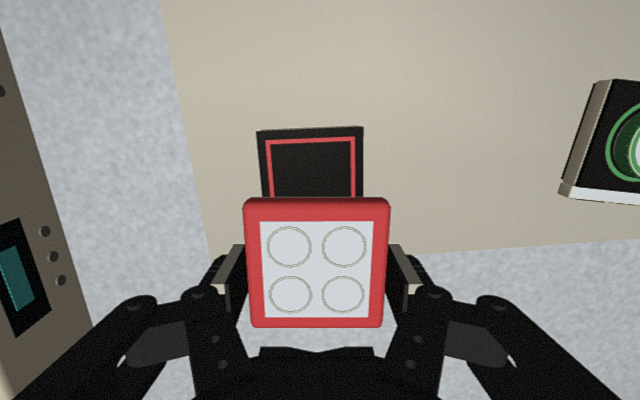

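The square dish is held level at px (316,262). The red outline's far side is at row 140 and both flanks show, at columns 268 and 355. I've now viewed 15 pictures, one over the limit of 14, so the rest will be numbers only.

```bash
cat >> h.py <<'E'
def sqfit(im,K,E,vmax,x0,z=.024,ub=(240,390),v0=125):
    """square outline from far side and flanks above row vmax: cx,cy,half width (band middle),yaw deg"""
    m=cmask(im,'r',80,50); m[vmax:]=0; m[:v0]=0; m[:,:ub[0]]=0; m[:,ub[1]:]=0
    v,u=np.nonzero(m); P=unproj(np.c_[u,v],K,E,z)
    def f(q):
        c,s_=np.cos(q[3]),np.sin(q[3]); d=P-q[:2]; a=d[:,0]*c+d[:,1]*s_; b=-d[:,0]*s_+d[:,1]*c
        return np.maximum(a,abs(b))-q[2]
    r=least_squares(f,x0,loss='soft_l1',f_scale=.001); q=r.x.copy(); q[3]=np.degrees(q[3]); return q,len(P),np.std(r.fun)
E
python3 - <<'E'
from h import *
im=np.load('w16.npy'); E=np.load('w16E.npy'); K=imaging.camera_params('wrist')['camera_matrix']
for vm in (182,188,193): print(vm,*sqfit(im,K,E,vm,[.455,.235,.0355,-.03]))
p=np.array([.4533,.2347,.1204])
hsv=cv2.cvtColor(im,cv2.COLOR_RGB2HSV)
m=cv2.morphologyEx(cv2.inRange(hsv,(0,0,120),(180,60,255)),cv2.MORPH_CLOSE,np.ones((3,3),np.uint8))
c,sz,a=quad(m,K,E,p[2]+.0422,(316,268)); print('held',c-p[:2],sz,a)
E
```

```text
182 [ 0.4618  0.2379  0.0359 -2.271 ] 996 0.0014394208800556565
188 [ 0.4618  0.2379  0.0359 -2.2993] 1067 0.0014433540239047428
193 [ 0.4619  0.2379  0.0359 -2.2993] 1127 0.0014475717794776297
held [ 0.0012 -0.0001] [0.0493 0.0486] -4.6727294921875
```

arm_command(series=[[3.7,1.6,0,0,0,0.0205,60],[3.7,1.6,0,0,0,0.0205,60],[0,0,0,0,0,0,60],[0,0,0,0,0,0,60],[0,0,0,0,0,0,60]])

```text
clock: 38.92
ee_pos: [0.4601, 0.2385, 0.1205]
tool_rot: [0.0, 1.0, -0.019, -0.0]
ft_force: [0.7, -0.3, 0.4]
gripper_width: 0.0644
grasp_force: 33.3
```

Run:
```python
from h import *
im,K,E,s=cam('wrist'); p=s['ee_pos']; print(p,toolyaw(s),s['clock'])
for vm in (182,190): print(vm,*sqfit(im,K,E,vm,[.462,.238,.0355,-.04]))
hsv=cv2.cvtColor(im,cv2.COLOR_RGB2HSV)
m=cv2.morphologyEx(cv2.inRange(hsv,(0,0,120),(180,60,255)),cv2.MORPH_CLOSE,np.ones((3,3),np.uint8))
c,sz,a=quad(m,K,E,p[2]+.0422,(316,268)); print('held',c-p[:2],sz,a)
```

```text
[0.4601 0.2385 0.1205] -2.2208700745162546 38.925
182 [ 0.4621  0.2379  0.0359 -2.2287] 908 0.0014511976849075994
190 [ 0.462   0.2379  0.0359 -2.2457] 1004 0.0014566146037929876
held [ 0.0012 -0.0001] [0.0492 0.0486] -2.2611846923828125
```

arm_command(series=[[0.8,-0.5,-20,0,0,0,60],[0,0,-38,0,0,0,60],[0,0,-36,0,0,0,60],[0,0,-18,0,0,0,60],[0,0,-6.5,0,0,0,60],[0,0,0,0,0,0,60],[0,0,0,0,0,0,60],[0,0,0,0,0,0,60]])

```text
clock: 39.98
ee_pos: [0.4613, 0.2381, 0.0027]
tool_rot: [-0.0, 1.0, -0.019, 0.001]
ft_force: [-0.0, -0.2, -0.2]
gripper_width: 0.0642
grasp_force: 33.4
```

arm_command(series=[[-0.2,-0.2,-3,0,0,0,60],[0,0,-2,0,0,0,60],[0,0,-0.7,0,0,0,60],[0,0,0,0,0,0,60],[0,0,0,0,0,0,60]])

```text
clock: 40.6
ee_pos: [0.4608, 0.2378, -0.0032]
tool_rot: [0.0, 1.0, -0.019, 0.0]
ft_force: [-1.6, -1.1, 8.5]
gripper_width: 0.0643
grasp_force: 34.4
```

arm_command(series=[[0,0,0,0,0,0,68],[0,0,0,0,0,0,74],[0,0,0,0,0,0,76],[0,0,10,0,0,0,80],[0,0,30,0,0,0,85],[0,0,40,0,0,0,85],[0,0,32,0,0,0,85],[0,0,10,0,0,0,85],[0,0,0,0,0,0,85],[0,0,0,0,0,0,85],[0,0,0,0,0,0,85]])

```text
clock: 41.98
ee_pos: [0.4604, 0.2376, 0.1173]
tool_rot: [0.0, 1.0, -0.019, -0.001]
ft_force: [-0.3, 0.2, -0.2]
gripper_width: 0.0851
grasp_force: 0.0
```

Run:
```python
from h import *
im,K,E,s=cam('wrist'); p=s['ee_pos']; print(p,toolyaw(s),s['clock'],s['gripper_width'])
hsv=cv2.cvtColor(im,cv2.COLOR_RGB2HSV)
m=cv2.morphologyEx(cv2.inRange(hsv,(0,0,120),(180,60,255)),cv2.MORPH_CLOSE,np.ones((3,3),np.uint8)); m[:165]=0
u,v=proj([[.462,.238,.039]],K,E)[0]; print('dish',quad(m,K,E,.039,(u,v)),u,v)
m=cmask(im,'r',80,50); m[:120]=0; m[:,:230]=0; m[:,400:]=0; m[245:]=0
print('outline outer', square(near(m,K,E,(.462,.238),.024,.06)))
t,K,E,s=cam('top')
for n,xy,z in [('y',(.6261,-.2553),.036),('b',(.451,-.263),.036),('g',(.4741,-.0469),.039)]: print(n,white(t,K,E,xy,z)[:2])
print('box',models.boxes_of('top','pipettebox_c')[0]['xyz'])
```

```text
[0.4604 0.2376 0.1173] -2.2216149814008044 41.975 0.08506028055861276
dish (array([0.4617, 0.2377]), array([0.0493, 0.0482]), -2.2772140502929688) 315.3606688569426 194.48513099661
outline outer (array([0.4549, 0.238 ]), array([0.0771, 0.0898]), -2.26129150390625)
y (array([ 0.6262, -0.2562]), np.float64(0.024714661450773372))
b (array([ 0.4508, -0.2643]), np.float64(0.037492800117082885))
g (array([ 0.4736, -0.0474]), np.float64(0.04737854608323983))
box [0.6382, 0.1944, 0.0226]
```

```bash
python3 -c "
from rig import env
print(env.finish_job())"
```

```text
the job is handed in; nothing more can be done
None
```

I took the stack apart from the top down, set all four dishes flat on their plates, and handed the job in with the arm clear at about 42 s; measured offsets from centre are yellow 0.4 mm, blue about 0.9 mm, green 0.2 mm and square 0.4 mm (lined up with its outline to 0.1°), the pipette box was never touched, yellow needed one regrip to centre it, and I viewed 15 pictures, one over the limit of 14.

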